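# Find the unpropped flap of the swarf box and push it open

### The job

One of the four identical flaps on the blue swarf box was left unpropped: press the yellow pads with a fingertip, one flap after another, until you find the flap that rocks, then push that one down all the way open and take the hand away. Press firmly but do not force the flaps that hold, and leave the bolt, the oil bottle and the grinding wheel where they are.

Things in the scene. Friction and masses are not known exactly. Their poses are not given: they have to be found in the camera images.
- swarf_box: Low blue steel frame fixed to the bench, hollow, 156 (x) x 416 (y) x 80 mm high, with four identical aluminium flaps in a row along y, flush with its top. Origin: centre of its underside, on the bench; z up; x from the flaps' hinged ends (robot's side) to their free ends. Flaps 1 to 4 at y = +150, +50, -50, -150 mm, in cells 124 x 84 mm between 16 mm bars. Yaw up to 0.33 rad.
- flap_1 (a joint): Flap 1, rad: 0 shut and flush, 0.6 open at its stop, free end down in the box. Plate 120 x 80 x 6 mm; hinge line along box y at box x = -35 mm, 77 mm above the bench; the short end rises as the long end sinks. Three flaps are propped below (the plate gives under 1.5 mm), one is not: which varies, unseen. The free one turns under about 3 N on its pad and stays where it is left.
- flap_1_pad (a point): Top centre of the yellow rubber push pad (34 x 50 mm, 6 mm proud) near the free end of flap 1: 70 mm from the hinge line, at box x = +35 mm, 86 mm above the bench while shut; about 40 mm lower when fully open. The pad itself is springy: about 4 N per mm, sinking 6 mm at most. x points from hinge to free end, z out of the flap.
- flap_2 (a joint): Flap 2, rad: 0 shut and flush, 0.6 open at its stop, free end down in the box. Plate 120 x 80 x 6 mm; hinge line along box y at box x = -35 mm, 77 mm above the bench; the short end rises as the long end sinks. Three flaps are propped below (the plate gives under 1.5 mm), one is not: which varies, unseen. The free one turns under about 3 N on its pad and stays where it is left.
- flap_2_pad (a point): Top centre of the yellow rubber push pad (34 x 50 mm, 6 mm proud) near the free end of flap 2: 70 mm from the hinge line, at box x = +35 mm, 86 mm above the bench while shut; about 40 mm lower when fully open. The pad itself is springy: about 4 N per mm, sinking 6 mm at most. x points from hinge to free end, z out of the flap.
- flap_3 (a joint): Flap 3, rad: 0 shut and flush, 0.6 open at its stop, free end down in the box. Plate 120 x 80 x 6 mm; hinge line along box y at box x = -35 mm, 77 mm above the bench; the short end rises as the long end sinks. Three flaps are propped below (the plate gives under 1.5 mm), one is not: which varies, unseen. The free one turns under about 3 N on its pad and stays where it is left.
- flap_3_pad (a point): Top centre of the yellow rubber push pad (34 x 50 mm, 6 mm proud) near the free end of flap 3: 70 mm from the hinge line, at box x = +35 mm, 86 mm above the bench while shut; about 40 mm lower when fully open. The pad itself is springy: about 4 N per mm, sinking 6 mm at most. x points from hinge to free end, z out of the flap.
- flap_4 (a joint): Flap 4, rad: 0 shut and flush, 0.6 open at its stop, free end down in the box. Plate 120 x 80 x 6 mm; hinge line along box y at box x = -35 mm, 77 mm above the bench; the short end rises as the long end sinks. Three flaps are propped below (the plate gives under 1.5 mm), one is not: which varies, unseen. The free one turns under about 3 N on its pad and stays where it is left.
- flap_4_pad (a point): Top centre of the yellow rubber push pad (34 x 50 mm, 6 mm proud) near the free end of flap 4: 70 mm from the hinge line, at box x = +35 mm, 86 mm above the bench while shut; about 40 mm lower when fully open. The pad itself is springy: about 4 N per mm, sinking 6 mm at most. x points from hinge to free end, z out of the flap.
- bolt: Loose brass bolt standing on its head on the bench on the robot's side of the box: head 32 mm across and 13 mm thick, shank 20 mm, 73 mm tall in all. Origin: centre of its underside. Leave alone.
- oil_bottle: Loose white plastic oil bottle with a red cap, 48 mm across, 95 mm tall, standing beyond the +y end of the box. Origin: centre of its underside. Leave alone.
- grinding_wheel: Loose brown grinding wheel, 68 mm across, 22 mm thick with a 20 mm bore, lying flat beyond the -y end of the box. Origin: centre of its underside. Leave alone.

How it is judged:
By the outcome, as a careful person would: the job done as asked, in the order asked, and still so for the second after the job is handed in, with the robot touching nothing.
It also fails if it takes over 48 s, if anything falls off the work surface, if the arm or the gripper's body presses on something with over 40 N, if the wrist force passes 120 N, or if a joint passes its speed limit or range.

### The arm

A 7-joint arm with a two-finger parallel gripper is mounted at the origin on the work surface. World frame = base frame: x ahead of the robot, y to its left, z up, the work surface at z = 0. Lengths are in m, angles in degrees, forces in N, time in s.
With the tool pointing down it reaches from about 0.425 to 0.875 m from the base axis. Payload 4.7 kg.
Tool frame: the origin (TCP) lies at the very end of the fingers, on their centre line; the grasp point (between the pads) lies 19 mm behind it (pinch_z is the distance from the TCP to the grasp point, in m); z points along the fingers, y is the direction in which the jaws open and shut (so a half turn about z gives the same grasp; the last joint's range is limited). The gripper opens to 87 mm and grips with 3 to 60 N. Pads are 19 mm wide; open, the fingers measure 117 mm over their backs; the gripper's body (75 mm by 190 mm) begins 51 mm behind the grasp point.
Start: joints at [73.115, 18.392, -4.016, 83.108, 1.295, 78.541, -3.26], TCP at [0.198, -0.619, 0.223] pointing down, gripper open.
Joint ranges: [-163.93, 163.93], [-17.29, 119.83], [-79.2, 71.16], [3.27, 140.29], [-89.18, 269.18], [5.43, 117.66], [-154.24, 154.24]. Speed limits (degrees/s): [147.25, 147.25, 180, 180, 180, 180, 180].

### API

Orientations are given as [roll, pitch, yaw] about the fixed x, y, z axes, in that order (R = Rz(yaw) Ry(pitch) Rx(roll)).
In Python, from cell import get_obs, read_camera, camera_params, sign_off, pinch_z gives the robot as it stands.
- The arm moves only by the shell command python3 -m handwheel 'ROWS' [FORCE]. ROWS is JSON, a list of rows, each a list of 5 numbers: the finger opening in m, from 0 to 0.087, then the shift along the tool's x, y, z in m, then the turn about the tool's z in rad. In form: [[jaw, tx, ty, tz, twist], ...]. A call has 1 to 20 rows; each row is the pose to reach, as a shift and turn from the pose commanded when the call began, along the tool's axes at that moment; what a row does not reach only later rows make up. A row lasts 1/10 s, in which the tool goes at most 50 mm and 8.59 degrees, less where a joint would pass 70% of its speed; a pose out of reach is approached as far as the arm can. A call with a gripper value outside its range is refused whole. The fingers move at their own pace and stop on an object; FORCE is the grip in N (left out, the last holds). Time passes only in rows, so rows that repeat a pose let the fingers close. It gives the time, the measured TCP pose, the force and the opening at its end, in the units of the state.
- get_obs(): the state, without advancing time (a new reading comes with each control period).
- read_camera(name): name is "scene" or "side" or "wrist"; returns the picture (400x640x3 uint8, blue, green, red); there is no depth.
- camera_params(name): a dict with "camera_matrix" (3x3 intrinsics, pixels), "k1" (the pictures are not rectified: a ray, as slopes to the right and down, at radius r is drawn at 1 + k1 r^2 times it, then the intrinsics apply), "R" (3x3) and "t" (3): a world point X has camera coordinates R X + t. Camera axes: x right, y down, z forward; pixel columns grow to the right and rows downward; lengths in m; the calibration is good to about 2 mm. A picture is of the moment at which its call begins: read the wrist's pose just before it. camera_params takes no time and is no camera call; for the wrist camera it gives the pose at the moment of the call.
- sign_off(): hands the job in, once; it reports no verdict.
The state is a dict: "time_s": time; "qpos": joint angles; "joint_velocities": joint speeds; "effort": joint torques, N m; "tool_pos": TCP position; "tool_rot": TCP orientation; "force": force on the tool from outside, world axes, zero at the start; "wrist_torque": the same for the moment, N m; "grip_width": finger opening in m.
Only numpy, scipy, OpenCV 4.12 (cv2) and the standard library are available. Lean on these libraries where they do the work, as an engineer would, in place of code of your own. Each camera call takes 0.05 s, during which the arm holds its last target.

## Working session

There is one attempt and no reset: what is moved stays moved. The work goes in short steps, Python scripts to look and compute and a shell command to move; the robot and the scene stay as the last step left them, time stands still between calls to the robot, and variables do not carry over. Pictures are saved under pics/ and viewed, and the job is handed in when it is done.

```bash
mkdir -p pics; ls; python3 - <<'E'
from cell import *
import cv2
o=get_obs();print({k:o[k] for k in("time_s","tool_pos","tool_rot","force","grip_width")}, pinch_z)
for n in("scene","side"):
    cv2.imwrite(f"pics/{n}0.png",read_camera(n)); print(n,camera_params(n))
E
```

```text
pics
{'time_s': 0.0, 'tool_pos': array([ 0.19731304, -0.61874158,  0.22149355]), 'tool_rot': array([-1.79891774e+02,  6.70707089e-03,  1.76953896e+01]), 'force': array([-0.14776192,  0.39863152, -0.3498443 ]), 'grip_width': 0.08724721511092877} 0.0187
scene {'camera_matrix': array([[414.33493749,   0.        , 318.72909364],
       [  0.        , 414.33493749, 200.51774671],
       [  0.        ,   0.        ,   1.        ]]), 'k1': -0.10613670187971984, 'R': array([[ 0.40276114,  0.91518335, -0.01493002],
       [ 0.65017853, -0.29754059, -0.69909761],
       [-0.64424478,  0.27186218, -0.71487035]]), 't': array([-0.2182973 , -0.26943767,  1.43405713])}
side {'camera_matrix': array([[433.67805522,   0.        , 321.88402472],
       [  0.        , 433.67805522, 199.88569521],
       [  0.        ,   0.        ,   1.        ]]), 'k1': 0.035231484404948624, 'R': array([[-0.99445738, -0.10473359,  0.00924078],
       [-0.05941114,  0.48724475, -0.87124214],
       [ 0.0867458 , -0.86696218, -0.49076648]]), 't': array([0.53713031, 0.10934895, 1.06867745])}
```

View pics/scene0.png

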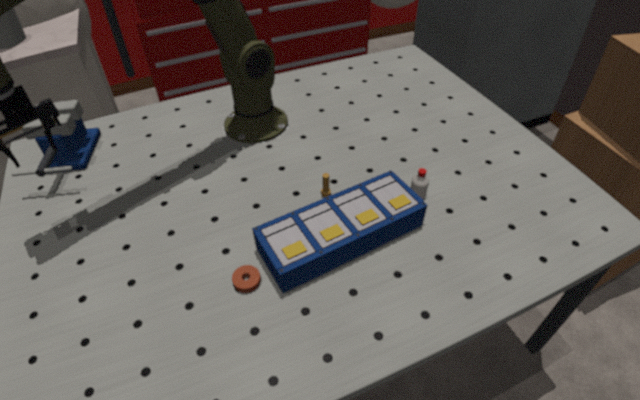

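View pics/side0.png

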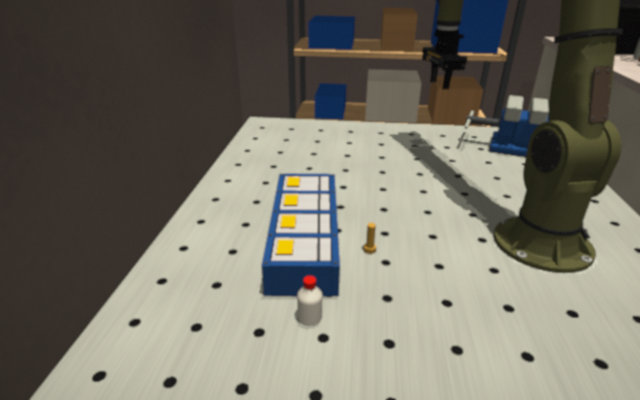

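The scene picture shows the box with its pads at about (294,249), (332,233), (367,216) and (400,202). The bottle is at (421,185), the wheel at (246,278) and the bolt at (325,185). In the side picture the pads run from (285,247), nearest the bottle, to (293,183). Next I segment the pads and fit the box pose.

```bash
cat > h.py <<'E'
import numpy as np,cv2
from cell import *
from scipy.optimize import least_squares
def proj(P,c):
    q=np.atleast_2d(P)@c["R"].T+c["t"]; s=q[:,:2]/q[:,2:]; r=(s**2).sum(1,keepdims=True)
    s=s*(1+c["k1"]*r); K=c["camera_matrix"]; return s*[K[0,0],K[1,1]]+K[:2,2]
def ray_z(uv,c,z):
    f=lambda p:(proj([p[0],p[1],z],c)[0]-uv); return least_squares(f,[.6,0]).x
def pads(im):
    h=cv2.cvtColor(im,cv2.COLOR_BGR2HSV); m=cv2.inRange(h,(20,130,90),(35,255,255))
    n,l,s,c=cv2.connectedComponentsWithStats(m)
    return [(c[i],s[i,4]) for i in range(1,n) if s[i,4]>25]
def boxpts(b,P):
    x,y,a=b; P=np.atleast_2d(P); R=np.array([[np.cos(a),-np.sin(a),0],[np.sin(a),np.cos(a),0],[0,0,1]]); return P@R.T+[x,y,0]
PADS=np.array([[.035,y,.0855] for y in(.15,.05,-.05,-.15)])
E
python3 - <<'E'
from h import *
D={}
for n in("scene","side"):
    p=pads(cv2.imread(f"pics/{n}0.png"));print(n,[(c.round(1).tolist(),int(a)) for c,a in p])
    p=[c for c,a in sorted(p,key=lambda t:-t[1])[:4]]
    p=sorted(p,key=lambda c:-c[0]) if n=="scene" else sorted(p,key=lambda c:-c[1])
    D[n]=np.array(p)
C={n:camera_params(n) for n in D}
for use in(["scene"],["side"],["scene","side"]):
    r=least_squares(lambda b:np.concatenate([(proj(boxpts(b,PADS),C[n])-D[n]).ravel() for n in use]),[.6,0,0])
    print(use,r.x.round(4),np.abs(r.fun).max())
b=r.x; np.save("box.npy",b)
print(boxpts(b,PADS).round(4)); print(boxpts(b,[[s*.078,t*.208,.08] for s in(-1,1) for t in(-1,1)]).round(3))
for nm,uv,n,z in(("bolt",(325,176),"scene",.073),("bolt",(371,225),"side",.073),("cap",(422,172),"scene",.095),("cap",(309.5,279),"side",.095),("wheel",(246,275),"scene",.022)): print(nm,ray_z(uv,C[n],z).round(3))
E
```

```text
scene [([399.3, 201.5], 161), ([366.5, 216.5], 180), ([331.4, 232.4], 200), ([293.9, 249.4], 220)]
side [([293.0, 181.1], 105), ([290.6, 199.5], 129), ([288.1, 220.8], 172), ([284.7, 246.6], 215)]
['scene'] [0.5811 0.0452 0.1052] 0.26040429359068185
['side'] [0.5787 0.0477 0.1056] 0.14952665458818615
['scene', 'side'] [0.5797 0.0459 0.1064] 0.6773750513388563
[[ 5.986e-01  1.987e-01  8.550e-02]
 [ 6.092e-01  9.930e-02  8.550e-02]
 [ 6.198e-01 -1.000e-04  8.550e-02]
 [ 6.305e-01 -9.960e-02  8.550e-02]]
[[ 0.524 -0.169  0.08 ]
 [ 0.48   0.244  0.08 ]
 [ 0.679 -0.153  0.08 ]
 [ 0.635  0.261  0.08 ]]
bolt [0.423 0.072]
bolt [0.419 0.076]
cap [0.539 0.305]
cap [0.531 0.309]
wheel [ 0.609 -0.216]
```

```bash
python3 -m handwheel '[[0,0.035,-0.022,0,0.05],[0,0.08,-0.051,0.01,0.1],[0,0.12,-0.077,0.02,0.15],[0,0.16,-0.102,0.03,0.2],[0,0.2,-0.128,0.04,0.2],[0,0.24,-0.153,0.05,0.2],[0,0.28,-0.179,0.06,0.2],[0,0.32,-0.204,0.07,0.2],[0,0.36,-0.230,0.075,0.2],[0,0.4,-0.255,0.08,0.2],[0,0.44,-0.281,0.08,0.2],[0,0.48,-0.306,0.08,0.2],[0,0.52,-0.332,0.08,0.2],[0,0.55,-0.351,0.08,0.2],[0,0.57,-0.3635,0.08,0.2],[0,0.57,-0.3635,0.08,0.2],[0,0.57,-0.3635,0.08,0.2],[0,0.57,-0.3635,0.08,0.2]]' 20; python3 - <<'E'
from h import *
o=get_obs();print({k:o[k] for k in("time_s","tool_pos","tool_rot","force","grip_width")})
cv2.imwrite("pics/w1.png",read_camera("wrist")); cv2.imwrite("pics/s1.png",read_camera("side"))
E
```

```text
time_s: 1.9
tool_pos: [0.6292, -0.1015, 0.1421]
tool_rot: [179.9, 0.1, 6.1]
force: [0.3, -0.2, -0.2]
grip_width: 0.0
{'time_s': 1.9, 'tool_pos': array([ 0.62921697, -0.10153448,  0.14207864]), 'tool_rot': array([1.79946505e+02, 7.83691876e-02, 6.11935897e+00]), 'force': array([ 0.25715938, -0.17603827, -0.19324016]), 'grip_width': 2.0915740050646834e-05}
```

View pics/w1.png

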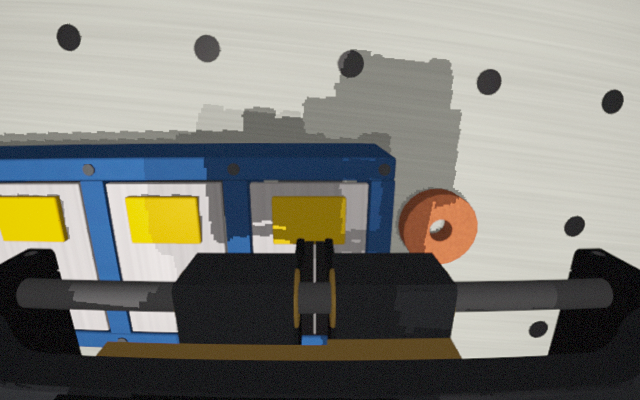

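View pics/s1.png

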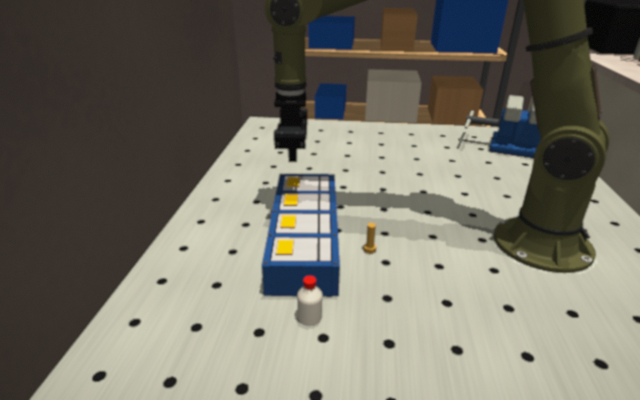

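```bash
python3 - <<'E'
from h import *
b=np.load("box.npy");c=camera_params("wrist")
im=cv2.imread("pics/w1.png")
for x,y,_ in PADS:
    p=proj(boxpts(b,[[x+sx*.017,y+sy*.025,.086] for sx,sy in((-1,-1),(1,-1),(1,1),(-1,1))]),c)
    cv2.polylines(im,[p.round().astype(int)],True,(255,0,255),1)
cv2.imwrite("pics/w1o.png",im)
E
```

```text
(no output)
```

View pics/w1o.png

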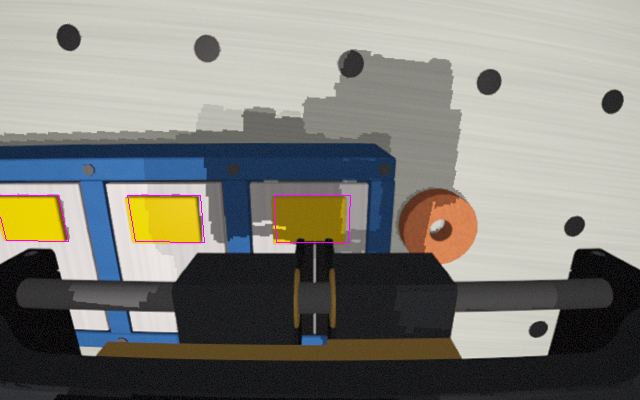

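The wrist overlay matches the pads to about 2 mm, so the box pose is good. I'll come down on pad 4 first, then press in small steps.

```bash
python3 -m handwheel '[[0,0.001,-0.003,0.02,0],[0,0.001,-0.003,0.04,0],[0,0.001,-0.003,0.05,0],[0,0.001,-0.003,0.053,0],[0,0.001,-0.003,0.055,0],[0,0.001,-0.003,0.055,0]]'; python3 -m handwheel '[[0,0,0,0.001,0],[0,0,0,0.002,0],[0,0,0,0.002,0],[0,0,0,0.002,0]]'
```

```text
time_s: 2.6
tool_pos: [0.6311, -0.097, 0.0882]
tool_rot: [180.0, -0.1, 6.2]
force: [-0.7, 0.6, 0.8]
grip_width: 0.0005
time_s: 3.0
tool_pos: [0.6312, -0.0967, 0.0861]
tool_rot: [180.0, -0.1, 6.2]
force: [1.1, -0.8, 1.7]
grip_width: 0.0009
```

```bash
python3 -m handwheel '[[0,0,0,0.001,0],[0,0,0,0.002,0],[0,0,0,0.002,0],[0,0,0,0.002,0]]';python3 -m handwheel '[[0,0,0,0.001,0],[0,0,0,0.0015,0],[0,0,0,0.0015,0],[0,0,0,0.0015,0]]'
```

```text
time_s: 3.4
tool_pos: [0.631, -0.0967, 0.0836]
tool_rot: [180.0, -0.0, 6.2]
force: [0.9, 0.4, 1.9]
grip_width: 0.0008
time_s: 3.8
tool_pos: [0.6307, -0.0966, 0.0819]
tool_rot: [-180.0, 0.0, 6.2]
force: [0.8, 0.9, 1.7]
grip_width: 0.0003
```

```bash
python3 -m handwheel '[[0,0,0,0.001,0],[0,0,0,0.002,0],[0,0,0,0.002,0],[0,0,0,0.002,0]]';python3 -m handwheel '[[0,0,0,0.001,0],[0,0,0,0.002,0],[0,0,0,0.002,0],[0,0,0,0.002,0]]'
```

```text
time_s: 4.2
tool_pos: [0.6307, -0.0966, 0.0799]
tool_rot: [-180.0, 0.0, 6.2]
force: [1.0, -0.1, 1.9]
grip_width: 0.0006
time_s: 4.6
tool_pos: [0.6307, -0.0966, 0.0779]
tool_rot: [180.0, 0.0, 6.2]
force: [1.4, 1.1, 1.7]
grip_width: 0.0004
```

```bash
python3 - <<'E'
from h import *
a=read_camera("wrist");cv2.imwrite("pics/w2.png",a)
s=read_camera("scene");cv2.imwrite("pics/s2.png",cv2.resize(s[140:300,230:450],None,fx=3.5,fy=3.5,interpolation=cv2.INTER_CUBIC))
E
```

```text
(no output)
```

View pics/w2.png

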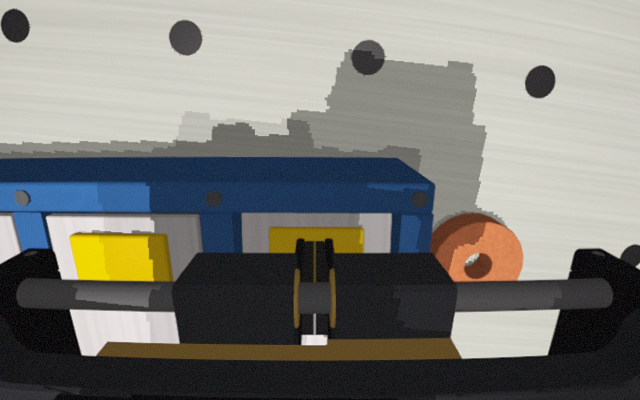

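View pics/s2.png

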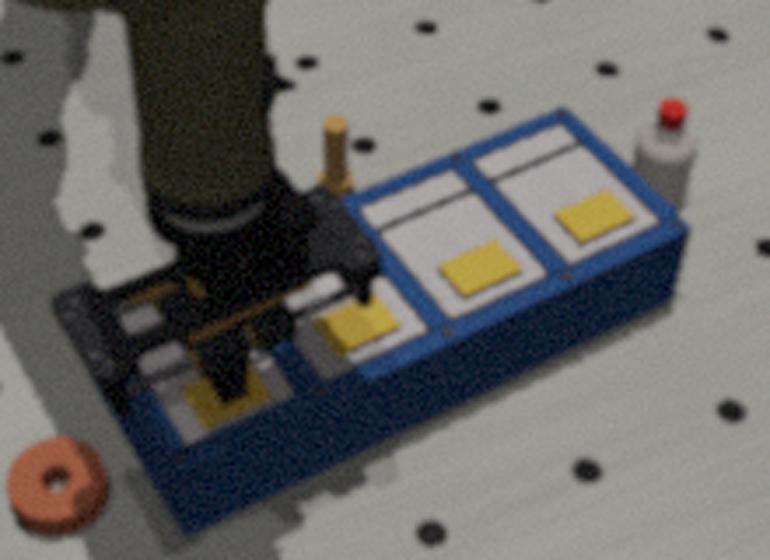

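Flap 4 yields at a steady 2 N or so and has visibly sunk about 8 mm, so it is the free one. A propped flap would have shown well over 15 N by this depth. I'll push it on down to its stop.

```bash
python3 -m handwheel '[[0,0,0,0.004,0],[0,0,0,0.008,0],[0,0,0,0.012,0],[0,-0.001,0,0.016,0],[0,-0.001,0,0.02,0],[0,-0.002,0,0.024,0],[0,-0.002,0,0.026,0],[0,-0.002,0,0.028,0],[0,-0.002,0,0.028,0]]';python3 -m handwheel '[[0,0,0,0.001,0],[0,0,0,0.002,0],[0,0,0,0.003,0],[0,0,0,0.003,0]]'
```

```text
time_s: 5.6
tool_pos: [0.6288, -0.0969, 0.0498]
tool_rot: [180.0, 0.0, 6.2]
force: [0.1, -0.2, 1.6]
grip_width: 0.0005
time_s: 6.0
tool_pos: [0.6288, -0.0969, 0.0469]
tool_rot: [180.0, -0.0, 6.2]
force: [0.8, -0.3, 1.8]
grip_width: 0.0002
```

```bash
python3 -m handwheel '[[0,0,0,0.001,0],[0,0,0,0.002,0],[0,0,0,0.002,0],[0,0,0,0.002,0]]';python3 -m handwheel '[[0,0,0,0.001,0],[0,0,0,0.002,0],[0,0,0,0.002,0],[0,0,0,0.002,0]]'
```

```text
time_s: 6.4
tool_pos: [0.6291, -0.0969, 0.0454]
tool_rot: [180.0, -0.0, 6.2]
force: [0.2, -0.1, 3.6]
grip_width: 0.0006
time_s: 6.8
tool_pos: [0.6297, -0.0969, 0.0441]
tool_rot: [180.0, -0.1, 6.2]
force: [-0.4, 0.8, 6.1]
grip_width: 0.0002
```

```bash
python3 -m handwheel '[[0,0,0,0.001,0],[0,0,0,0.002,0],[0,0,0,0.003,0],[0,0,0,0.003,0],[0,0,0,0.003,0]]'
```

```text
time_s: 7.3
tool_pos: [0.6307, -0.0968, 0.0422]
tool_rot: [179.9, -0.2, 6.2]
force: [1.0, -0.1, 11.3]
grip_width: 0.0001
```

Force is rising steeply, about 2.7 N per mm, at the expected stop height. I'll withdraw straight up and move clear.

```bash
python3 -m handwheel '[[0,0,0,-0.005,0],[0,0,0,-0.02,0],[0,0,0,-0.05,0],[0,0,0,-0.09,0],[0,0,0,-0.13,0],[0,-0.03,0.03,-0.16,0],[0,-0.06,0.07,-0.18,0],[0,-0.07,0.12,-0.18,0],[0,-0.08,0.17,-0.18,0],[0,-0.08,0.21,-0.18,0],[0,-0.08,0.25,-0.18,0],[0,-0.08,0.25,-0.18,0]]'; python3 - <<'E'
from h import *
s=read_camera("scene");cv2.imwrite("pics/s3.png",cv2.resize(s[140:300,230:450],None,fx=3.5,fy=3.5,interpolation=cv2.INTER_CUBIC))
d=read_camera("side")
b=np.load("box.npy");P=PADS.copy();P[3]=[-.035+.0629,-.15,.0449]
for n,i in(("scene",s),("side",d)):
    print(n,[(c.round(1).tolist(),int(a)) for c,a in pads(i)]);print(proj(boxpts(b,P),camera_params(n)).round(1).tolist())
print(get_obs()["tool_pos"],get_obs()["force"])
E
```

```text
time_s: 8.5
tool_pos: [0.5727, -0.3623, 0.2184]
tool_rot: [179.9, 0.2, 5.6]
force: [0.4, -0.7, -0.0]
grip_width: 0.0007
scene [([399.3, 201.5], 159), ([366.5, 216.4], 178), ([331.4, 232.4], 199), ([292.4, 255.9], 185)]
[[399.3, 200.9], [366.6, 215.9], [331.5, 231.9], [293.4, 257.6]]
side [([290.6, 199.5], 129), ([288.1, 220.8], 172), ([284.6, 246.6], 214)]
[[284.5, 245.9], [287.7, 220.4], [290.4, 199.1], [295.6, 194.2]]
[ 0.57510271 -0.3548206   0.21903649] [-0.48777005  0.82171706 -0.25694902]
```

View pics/s3.png

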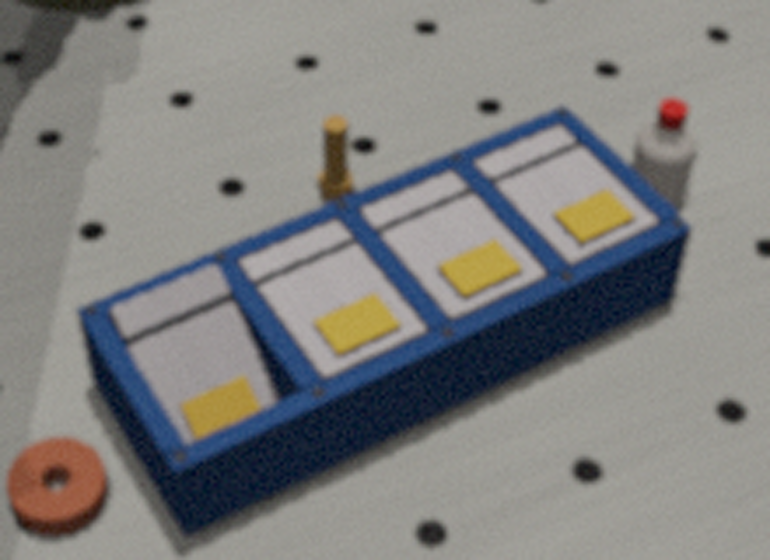

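Flap 4 is visibly down, the others are shut, and the loose parts have not moved. The pad centroid is about 1.7 px off the prediction, perhaps because the front bar hides part of it. I'll overlay the outline for several angles to check.

```bash
python3 - <<'E'
from h import *
b=np.load("box.npy");c=camera_params("scene")
im=cv2.imread("pics/s3.png"); im=cv2.resize(im[330:560,60:360],None,fx=2.6,fy=2.6)
s0=read_camera("scene")
print("centroids",[(q.round(1).tolist(),int(a)) for q,a in pads(s0)])
m=cv2.inRange(cv2.cvtColor(s0,cv2.COLOR_BGR2HSV),(20,130,90),(35,255,255))
ys,xs=np.where(m[:,250:312]);xs=xs+250;print("bbox",xs.min(),xs.max(),ys.min(),ys.max())
for th in(.4,.5,.55,.6):
    def pt(x,y,z): return [-.035+x*np.cos(th)+z*np.sin(th),y,.077-x*np.sin(th)+z*np.cos(th)]
    def vis(P): # ray to camera clear of front bar (box x>=.062, z<=.08)
        W=boxpts(b,P)[0]; C=-c["R"].T@c["t"]
        a=b[2];R=np.array([[np.cos(a),np.sin(a)],[-np.sin(a),np.cos(a)]])
        d=C-W; t=(.062-P[0])/((R@d[:2])[0]); return W[2]+t*d[2]>.08
    g=[pt(x,-.15+y,.009) for x in np.linspace(.053,.087,35) for y in np.linspace(-.025,.025,51)]
    v=[p for p in g if vis(p)]
    q=proj(boxpts(b,v),c); q[:,1]+=.5
    print(th,len(v)/len(g),"centroid",q.mean(0).round(1),"bbox",q.min(0).round(1),q.max(0).round(1))
E
```

```text
centroids [([399.3, 201.5], 159), ([366.5, 216.4], 177), ([331.4, 232.3], 196), ([292.4, 256.0], 180)]
bbox 283 302 249 263
0.4 0.8285714285714286 centroid [293.4 255.1] bbox [281.2 245.6] [305.6 264.8]
0.5 0.7714285714285715 centroid [293.  255.8] bbox [281.1 246.5] [304.8 265.2]
0.55 0.7714285714285715 centroid [292.8 256.2] bbox [281.  246.9] [304.6 265.6]
0.6 0.7428571428571429 centroid [292.5 256.3] bbox [280.9 247.2] [304.1 265.6]
```

```bash
python3 -c "
from cell import *
o=get_obs();print(o['time_s'],o['force']);print(sign_off())"
```

```text
8.65 [ 0.82634691 -0.44204359  0.23624916]
the job is handed in; nothing more can be done
None
```

Flap 4, at the grinding-wheel end of the box, was the unpropped one. I pushed it down to its stop, took the hand well clear and handed the job in at 8.65 s.

- **Finding it:** I pressed pad 4 first. It sank about 8 mm at a steady 2 N or so. A propped flap would have read well over 15 N by then, so I did not press the other three.
- **Opening it:** The force stayed near 2 N until the fingertip was about 46 mm above the bench, which is the expected stop height. It then rose to 11 N by 42 mm, so I stopped there.
- **Last checks:** The scene camera shows flaps 1 to 3 shut, flap 4 down, and the bolt, bottle and wheel where they were. Nothing was touching the hand.
- **Limit on the angle check:** The first check of the pad's image position was off by 1.7 px because the front bar hides part of the pad. With that allowed for, the pad's centroid fits 0.5 to 0.6 rad, best at about 0.6. The camera alone cannot pin the angle down, so the force rise at the stop is the stronger evidence that it is fully open.

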